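# Shut the steriliser and hold its key switch on

### The arm

A 7-joint arm with a two-finger parallel gripper is mounted at the origin on the work surface. World frame = base frame: x ahead of the robot, y to its left, z up, the work surface at z = 0. Lengths are in m, angles in rad, forces in N, time in s.
With the tool pointing down it reaches from about 0.35 to 0.9 m from the base axis. Payload 7.2 kg.
Tool frame: the origin (TCP) lies at the centre of the arm's flange, where the gripper is bolted on; the fingertips stand 182 mm ahead of it and the grasp point (between the pads) lies bot.hold_point_z ahead of it (bot.hold_point_z is the distance from the TCP to the grasp point, in m); z points along the fingers, y is the line along which they close (so a half turn about z gives the same grasp; the last joint's range is limited). The gripper opens to 88 mm and grips with 3 to 60 N. Pads are 20 mm wide; open, the fingers measure 115 mm over their backs; the gripper's body (75 mm by 178 mm) begins 61 mm behind the grasp point.
Start: joints at [1.124, 0.411, -0.013, 1.596, 0.006, 1.134, -0.082], TCP at [0.231, -0.581, 0.405] pointing down, gripper open.
Joint ranges: [-2.95, 2.95], [-0.29, 1.99], [-1.47, 1.44], [0.14, 2.54], [-1.03, 4.17], [0.13, 1.85], [-2.86, 2.86]. Speed limits (rad/s): [2.39, 2.39, 3.01, 3.01, 3.14, 3.14, 3.14].

### API

Orientations are given as a rotation vector (axis times angle).
In Python, from rig import telemetry, optics, bot gives the robot as it stands.
- The arm moves only by the tool send_rows, never from a script. Its argument "commands" is a list that holds one entry, the list of rows, each a list of 7 numbers: the shift along the tool's x, y, z in units of 20 cm (1.0 is 20 cm), then the turn, a rotation vector about the tool's x, y, z in units of pi rad (1.0 is pi rad), then the gripper's target within -1 to 1 (fully open at 1, half-way at 0, shut at -1). A call has 1 to 20 rows; each row is the pose to reach, as a shift and turn from the pose commanded when the call began, along the tool's axes at that moment, turning the shorter way round; what a row does not reach only later rows make up. A row lasts 1/8 s, in which the tool goes at most 62.5 mm and 10.7 degrees, less where a joint would pass 70% of its speed; a pose out of reach is approached as far as the arm can. A call with a number of a shift or a turn outside -1 to 1 is refused whole. A call with a gripper value outside its range is refused whole. The fingers move at their own pace and stop on an object; "squeeze" is the grip in N (left out, the last holds). Time passes only in rows, so rows that repeat a pose let the fingers close. It gives the time, the measured TCP pose, the force, the opening and the grip force at its end, in the units of the state.
- telemetry.read_state(): the state, without advancing time (a new reading comes with each control period).
- optics.camera(name): name is "side" or "top"; returns the picture (420x560x3 uint8, blue, green, red); there is no depth.
- optics.camera_model(name): a dict with "mtx" (3x3 intrinsics, pixels), "world_to_cam" (4x4, takes a point from world to camera coordinates). Camera axes: x right, y up, looking along -z (the intrinsics and any distortion apply to the point x, -y, -z); pixel columns grow to the right and rows downward; lengths in m; the calibration is good to about 2 mm. A picture is of the moment at which its call begins. camera_model takes no time and is no camera call.
- bot.job_done(): hands the job in; it is judged then, once.
The state is a dict: "t": time; "qpos": joint angles; "qd": joint speeds; "effort": joint torques, N m; "tcp_pos": TCP position; "tool_rot": TCP orientation; "contact_force": force on the tool from outside, world axes, zero at the start; "ft_torque": the same for the moment, N m; "gripper_width": finger opening in m; "gripper_force": force on a finger pad.
Only numpy, scipy, OpenCV 4.12 (cv2) and the standard library are available. Lean on these libraries where they do the work, as an engineer would, in place of code of your own. Each camera call takes 0.05 s, during which the arm holds its last target. There are 200 camera calls.

### The job

First push the door of the steel utensil steriliser shut until it clicks onto its catch. Then take the red-headed key from its wooden holder, push it fully home in the key switch on top of the steriliser, working it past the sticky pins, turn it a quarter turn clockwise (seen from above) to the stop and hold it there: the switch springs back, so finish with the key still gripped and held turned. Leave the jar, the bowl and the spatula where they stand.

Things in the scene. Friction and masses are not known exactly. Their poses are not given: they have to be found in the camera images.
- door (a joint): Opening angle of the steriliser door (rad): 0 = shut, positive = open, at the start 0.3 to 0.7. Opening swings its free right (-y) edge towards the robot. Light friction keeps it where it is left; from about 0.06 to 0.03 rad a sprung ball catch resists with a few newtons at the free edge, then lets the door in and keeps it shut.
- door_push (a point): Place to push: on the door's outer face, 200 mm from the hinge line, 45 mm from the free edge, 130 mm above the table, 16 mm below the door's top edge. Its frame turns with the door: x points into the door (the way to push), y along the door towards the hinge, z up.
- door_hinge (a point): On the door's vertical hinge line, 130 mm above the table, at the steriliser's left (+y) front edge. In the door's frame (that of door_push) door_push lies at x -14 mm, y -200 mm from here. The door is an upright panel 245 mm wide, 134 mm high, 14 mm thick, its aluminium frame round a brown window.
- door_handle (a point): Middle of the door's small upright black bar handle near the free edge: bar 8 mm thick, 18 mm off the face, between 30 and 76 mm above the table; keep above it when pushing.
- steriliser: Fixed steel box 180 mm deep (x), 260 mm wide (y), 150 mm high, flat top, origin at the centre of its underside; its front with the door faces the robot (-x), turned by up to 0.15 rad. On its top: the key switch (black round bezel, brass plug) 55 mm behind the front edge and 70 mm from the right (-y) side, a green lamp, a black vent.
- keyway (a point): Centre of the keyway's mouth, on the axis and upper face of the brass plug, 152 mm above the table. The keyway is a black slot 12 mm long, 6 mm wide, 36 mm deep, straight down; bevelled mouth 18 x 12 mm. Frame: x along the slot's length, y across it, z up; it turns with the plug.
- pins (a point): In the keyway, 12 mm below the mouth, same axes as keyway: the first of two sticky sprung pins that stand 2 mm into the slot, one from each side (y), 12 and 21 mm down. They yield to a downward push of several newtons on the key, more easily if it is wiggled sideways by a millimetre.
- switch (a joint): Turn of the key switch's plug (rad): 0 = at rest, grows clockwise seen from above, stop at 1.57. A spring returns it (0.02 N m at rest to 0.06 N m at the stop). The blade has some play in the slot, so the key must turn up to about 0.3 rad more than the plug.
- key_head (a point): Centre of the key's red plastic head, where it is gripped: 30 mm (x) by 10 mm (y, the way to grip) by 32 mm (z, up). At the start the key stands upright in the holder's slot, collar on the holder's top, this point 100 mm above the table; lift it 35 mm or more straight up to free it. With the key home in the switch this point is 30 mm above the keyway's mouth.
- key: The whole key, 45 g, the same after a half turn about z. Origin at the blade's tip, 60 mm below key_head; z up towards the head. From the tip: flat steel blade 10 mm (x) by 4 mm (y), 30 mm long, bevelled end; collar disc 24 mm diameter, 4 mm high, that rests on the plug when home; neck 10 x 7 mm, 10 mm high; the red head.
- holder: Fixed dark wooden block, 60 x 60 x 70 mm high, origin at the centre of its underside; the key stands in the slot in the middle of its top. It is either left or right of the steriliser's front; the jar is on the other side.
- jar: Amber jar with white lid, 68 mm diameter, 100 mm high, origin at the centre of its underside. Bystander.
- bowl: Green plastic bowl, 140 mm diameter, 60 mm high, origin at the centre of its underside. Bystander.
- spatula: Red-handled spatula, about 270 mm long, lying flat on the table to the left of the steriliser, handle towards the robot. Bystander.
Mind the look-alikes: they are no part of the job. There is more than one size of the key; the one meant has the size given above.

How it is judged:
On the way, in this order (a step that is already met when the one before it is completed fails the run):
1. the door is shut on its catch (value of joint door below 0.025 rad), for 0.3 s.
2. the key is fully home in the switch, not yet turned (z of key_head in the frame of keyway below 0.033 m and horizontal distance between key_head and keyway below 0.006 m and angle between the z axis of key_head and the z axis of keyway, either way round below 0.12 rad and value of joint switch below 0.8 rad), for 0.1 s.
3. the key is turned to the stop (value of joint switch above 1.35 rad), for 0.3 s.
At the end, for the whole second after the job is handed in: The door is shut on its catch (within 0.025 rad), the key is home in the switch (head centre within 4 mm of its seated height, within 6 mm of the axis), the switch is held turned past 1.35 rad and the fingers still grip the key; the bystanders have not been moved (value of joint door below 0.025 rad and value of joint switch above 1.35 rad and z of key_head in the frame of keyway below 0.034 m and horizontal distance between key_head and keyway below 0.006 m and contact force between the fingers and key above 1 N); the arm keeps its last pose, push and grip.
It fails at once if the jar is moved (distance of jar from where it was at the start of the episode above 0.03 m or angle between jar's own z axis and vertical above 0.5 rad).
It fails at once if the bowl is moved (distance of bowl from where it was at the start of the episode above 0.03 m).
It fails at once if the spatula is moved (distance of spatula from where it was at the start of the episode above 0.03 m).
It also fails if it takes over 70 s, if anything falls off the work surface, if the arm or the gripper's body presses on something with over 40 N, if the wrist force passes 120 N, or if a joint passes its speed limit or range.

## Working session

There is one attempt and no reset: what is moved stays moved. The work goes in short steps, Python scripts to look and compute and a tool call to move; the robot and the scene stay as the last step left them, time stands still between calls to the robot, and variables do not carry over. Pictures are saved under pics/ and viewed, at most 12 in all, crops included, and the job is handed in when it is done.

Besides the shell and the picture viewer there is one more tool, called after "Request:" as name([rows], argument=value, ...), one row to a line, values as JSON. send_rows: Moves the arm, as the interface text tells. Its arguments: {"type":"object","properties":{"commands":{"type":"array"},"squeeze":{"type":"number"}},"required":["commands"]}

```bash
mkdir -p pics
python3 - <<'E'
from rig import telemetry, optics, bot
import cv2
s=telemetry.read_state(); print({k:s[k] for k in('t','tcp_pos','tool_rot','gripper_width')}, bot.hold_point_z)
for n in('side','top'):
    cv2.imwrite(f'pics/{n}0.png',optics.camera(n)); m=optics.camera_model(n); print(m)
E
```

```text
{'t': 0.0, 'tcp_pos': array([ 0.23102274, -0.58051431,  0.40383902]), 'tool_rot': array([-3.08396479e+00, -5.91228216e-01,  6.24350515e-04]), 'gripper_width': 0.0877346843734318} 0.1633
{'mtx': array([[475.89768093,   0.        , 280.83597811],
       [  0.        , 475.89768093, 204.90162503],
       [  0.        ,   0.        ,   1.        ]]), 'world_to_cam': array([[-0.7711958 , -0.63611703, -0.02474197,  0.4129321 ],
       [ 0.31592053, -0.41616966,  0.85264121, -0.26158809],
       [-0.55267645,  0.64973682,  0.52191072, -0.90866093],
       [ 0.        ,  0.        ,  0.        ,  1.        ]])}
{'mtx': array([[433.63285166,   0.        , 281.4083348 ],
       [  0.        , 433.63285166, 218.55746173],
       [  0.        ,   0.        ,   1.        ]]), 'world_to_cam': array([[ 0.01169645, -0.99991762,  0.00528626, -0.00163878],
       [ 0.99600344,  0.01211848,  0.08848893, -0.52675835],
       [-0.08854571,  0.00423012,  0.99606313, -1.23279685],
       [ 0.        ,  0.        ,  0.        ,  1.        ]])}
```

View pics/side0.png

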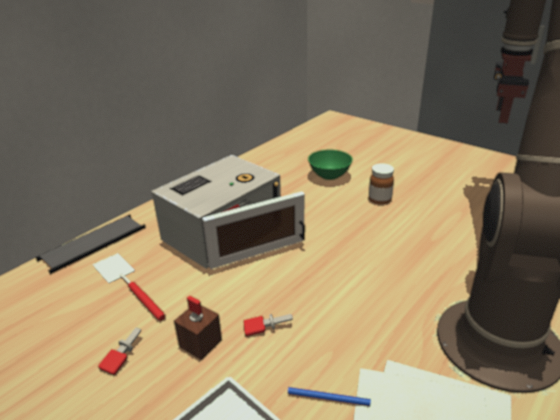

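View pics/top0.png

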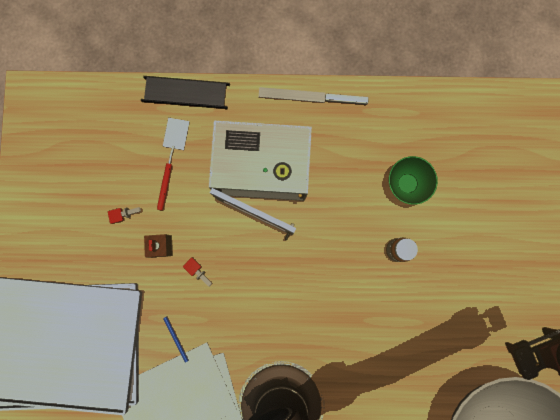

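The side view shows the steriliser at (220,210) with its door open, the holder with the upright key at (197,325), and loose look-alike keys at (120,350) and (268,324). The top view shows the switch at (282,171), the door from (212,191) to (292,232), the holder at (157,245), and loose keys at (118,215) and (193,267). The one standing in the holder fits the description, so I'll enlarge that and the switch.

```bash
cat > h.py <<'E'
import numpy as np, cv2
from rig import telemetry, optics, bot
M={n:optics.camera_model(n) for n in('side','top')}
def ray(n,uv):
    m=M[n];T=np.array(m['world_to_cam']);K=np.array(m['mtx'])
    d=np.linalg.inv(K)@[uv[0],uv[1],1]; d=np.array([d[0],-d[1],-d[2]])
    R=T[:3,:3]; return -R.T@T[:3,3], R.T@d
def onz(n,uv,z):
    o,d=ray(n,uv); return o+d*(z-o[2])/d[2]
def tri(a,b):
    o1,d1=ray('side',a);o2,d2=ray('top',b)
    s=np.linalg.lstsq(np.c_[d1,-d2],o2-o1,rcond=None)[0]
    p,q=o1+s[0]*d1,o2+s[1]*d2; return (p+q)/2,np.linalg.norm(p-q)
def proj(n,p):
    m=M[n];c=np.array(m['world_to_cam'])@np.r_[p,1]; u=np.array(m['mtx'])@[c[0],-c[1],-c[2]]; return u[:2]/u[2]
def red(n,box,img=None):
    img=optics.camera(n) if img is None else img
    x0,y0,x1,y1=box; c=cv2.cvtColor(img[y0:y1,x0:x1],cv2.COLOR_BGR2HSV)
    k=(((c[...,0]<8)|(c[...,0]>172))&(c[...,1]>150)&(c[...,2]>90)).astype(np.uint8)
    ys,xs=np.nonzero(k); return np.c_[xs+x0,ys+y0]
E
python3 - <<'E'
from h import *
t=cv2.imread('pics/top0.png');s=cv2.imread('pics/side0.png')
def cr(im,x,y,w=50,h=38,W=400,H=300): return cv2.resize(im[y:y+h,x:x+w],(W,H),interpolation=cv2.INTER_CUBIC)
cv2.imwrite('pics/crop.png',np.vstack([np.hstack([cr(t,132,226),cr(t,257,152)]),np.hstack([cr(s,170,287,100,75),cr(s,195,160,100,75)])]))
for n,im,b in(('top',t,(140,230,172,258)),('side',s,(180,290,212,318))):
    p=red(n,b,im); print(n,len(p),p.mean(0),cv2.minAreaRect(p.astype(np.float32)))
for uv in [(214,122),(311,126),(308,192),(210,188)]: print('top corner',onz('top',uv,.15))
print('plug',onz('top',(282.5,171),.152),'side',onz('side',(244,177.5),.152))
print('doorends',onz('top',(212,191),.146),onz('top',(294,232),.146))
E
```

```text
top 38 [149.84210526 244.73684211] ((149.8841552734375, 244.9573211669922), (10.270133018493652, 3.312946081161499), 83.6598129272461)
side 76 [193.09210526 301.03947368] ((193.47296142578125, 302.33782958984375), (13.97391414642334, 11.343530654907227), 80.53767395019531)
top corner [0.77055286 0.18707837 0.15      ]
top corner [ 0.76312092 -0.07048908  0.15      ]
top corner [ 0.58614488 -0.06363103  0.15      ]
top corner [0.59350813 0.19303804 0.15      ]
plug [0.64064091 0.00379311 0.152     ] side [0.64273476 0.00755418 0.152     ]
doorends [0.58625184 0.18823436 0.146     ] [ 0.48106912 -0.02805752  0.146     ]
```

View pics/crop.png

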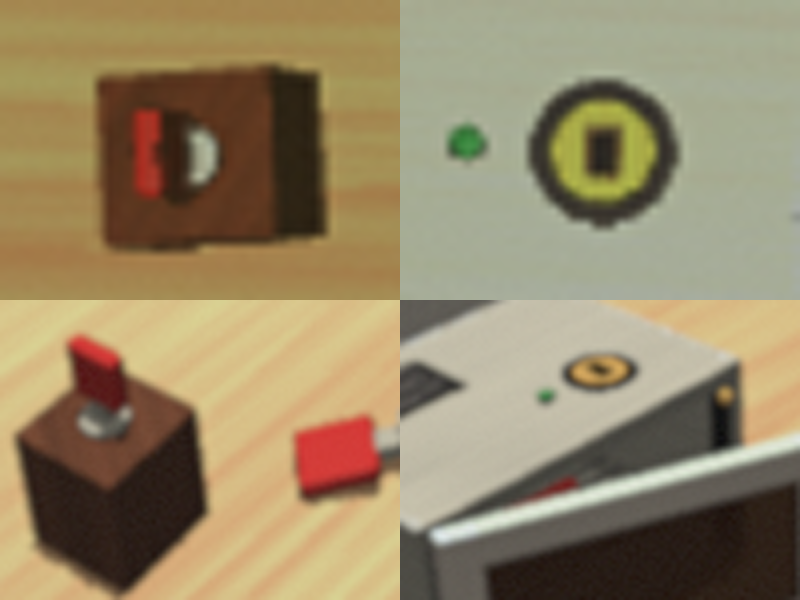

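The crop confirms it. The holder key's head is about 11 px (30 mm) long along world x and stands with its collar on the block. The lying keys are look-alikes. The keyway slot also runs roughly along x.

```bash
cat >> h.py <<'E'
from scipy.spatial.transform import Rotation as Ro
def row(hold,yaw,L=None):
    """row numbers: tip/grasp point target (world), tool down, tool x at yaw"""
    s=telemetry.read_state(); R=Ro.from_rotvec(s['tool_rot']); 
    T=Ro.from_matrix(np.array([[np.cos(yaw),np.sin(yaw),0],[np.sin(yaw),-np.cos(yaw),0],[0,0,-1]]))
    tcp=np.array(hold)+[0,0,bot.hold_point_z if L is None else L]
    return np.round(np.r_[R.inv().apply(tcp-s['tcp_pos'])/.2,(R.inv()*T).as_rotvec()/np.pi],4)
E
python3 - <<'E'
from h import *
t=cv2.imread('pics/top0.png');s=cv2.imread('pics/side0.png')
def brass(im,b,lo,hi):
    x0,y0,x1,y1=b;c=cv2.cvtColor(im[y0:y1,x0:x1],cv2.COLOR_BGR2HSV);k=cv2.inRange(c,lo,hi)
    c=max(cv2.findContours(k,0,2)[0],key=cv2.contourArea); h=cv2.convexHull(c); e=cv2.fitEllipse(h); return np.array(e[0])+[x0,y0],e
# dark bezel disc outlines
bt,e1=brass(t,(268,158,298,186),(18,100,80),(40,255,255)); bs,e2=brass(s,(232,170,258,188),(8,90,100),(30,255,255))
print(bt,e1[1],bs,e2[1]); print(onz('top',bt,.152),onz('side',bs,.152),tri(bs,bt))
g=cv2.cvtColor(t,cv2.COLOR_BGR2GRAY)
# slot direction: dark px inside plug
ys,xs=np.nonzero(g[164:178,276:290]<90); q=np.c_[xs+276,ys+164]; q=q[np.hypot(*(q-bt).T)<5]; print('slot',q.mean(0),onz('top',q.mean(0),.152),cv2.minAreaRect(q.astype(np.float32)))
p=red('top',(140,230,172,258),t); c=p.mean(0); print('key',onz('top',c,.116))
ev=np.linalg.svd(p-c)[2][0]; a,b=onz('top',c-ev*5,.116),onz('top',c+ev*5,.116); d=a-b; print('keyyaw',np.arctan(d[1]/d[0]))
# holder collar
ys,xs=np.nonzero(cv2.inRange(cv2.cvtColor(t[235:256,148:165],cv2.COLOR_BGR2HSV),(0,0,130),(180,60,255))); print('collar',onz('top',(xs.mean()+148,ys.mean()+235),.074),xs.min()+148,xs.max()+148,ys.min()+235,ys.max()+235)
print('side key', onz('side',(197,301),.10))
print(row([.44,.04,.2],0), telemetry.read_state()['qpos'])
E
```

```text
[281.84389305 170.69346237] (13.179207801818848, 13.452652931213379) [244.44970036 177.2979331 ] (7.651281356811523, 14.473965644836426)
[0.64143458 0.00552448 0.152     ] [0.64256815 0.00610583 0.152     ] (array([0.64189928, 0.00591898, 0.15206542]), np.float64(0.0012250307540848313))
slot [281.56521739 170.60869565] [0.64165081 0.00625851 0.152     ] ((281.5, 170.5), (5.0, 3.0), 90.0)
key [0.44423586 0.35465885 0.116     ]
keyyaw 0.1335989852384828
collar [0.44340408 0.34769431 0.074     ] 156 158 243 248
side key [0.44915492 0.34464279 0.1       ]
[ 2.1181e+00 -2.4960e+00  2.0640e-01 -4.0000e-04  1.0000e-04  1.2060e-01] [ 1.12377037  0.41180917 -0.01267683  1.59693418  0.00560609  1.1343231
 -0.08223241]
```

Request:
send_rows([
  [[0.97, -1, 0.2, 0, 0, 0.1206, -1], [0.97, -1, 0.2, 0, 0, 0.1206, -1], [0.97, -1, 0.2, 0, 0, 0.1206, -1], [0.97, -1, 0.2, 0, 0, 0.1206, -1], [0.97, -1, 0.2, 0, 0, 0.1206, -1], [0.97, -1, 0.2, 0, 0, 0.1206, -1]],
], squeeze=30)

```text
t: 0.85
tcp_pos: [0.3383, -0.3209, 0.3643]
tool_rot: [-3.141, -0.007, 0.001]
contact_force: [0.5, -1.1, 0.3]
gripper_width: 0.0309
gripper_force: 0.0
```

```bash
python3 -c "
from h import *
print(row([.44,.04,.2],0), telemetry.read_state()['qpos'])"
```

```text
[ 5.1670e-01 -1.8023e+00  6.8000e-03 -3.0000e-04  2.0000e-04  1.4000e-03] [ 0.72464115  0.18912688 -0.07865153  2.01174546  0.01759268  0.94238914
 -0.9292964 ]
```

Request:
send_rows([
  [[0.26, -0.9, 0, 0, 0, 0, -1], [0.26, -0.9, 0, 0, 0, 0, -1], [0.26, -0.9, 0, 0, 0, 0, -1], [0.26, -0.9, 0, 0, 0, 0, -1]],
])

```text
t: 1.35
tcp_pos: [0.3904, -0.1406, 0.365]
tool_rot: [-3.141, -0.009, -0.001]
contact_force: [-0.6, -0.5, -0.2]
gripper_width: 0.0004
gripper_force: 0.0
```

Request:
send_rows([
  [[0.26, -0.9, 0, 0, 0, 0, -1], [0.26, -0.9, 0, 0, 0, 0, -1], [0.26, -0.9, 0, 0, 0, 0, -1], [0.26, -0.9, 0.02, 0, 0, 0, -1], [0.26, -0.9, 0.2, 0, 0, 0, -1], [0.26, -0.9, 0.34, 0, 0, 0, -1], [0.26, -0.9, 0.34, 0, 0, 0, -1]],
])

```text
t: 2.22
tcp_pos: [0.4409, 0.0343, 0.295]
tool_rot: [3.14, -0.005, -0.007]
contact_force: [0.6, -0.1, 0.8]
gripper_width: 0.0007
gripper_force: 0.0
```

```bash
python3 -c "
from h import *
a,b=optics.camera('side'),optics.camera('top')
cv2.imwrite('pics/p1.png',np.hstack([cv2.resize(a[130:300,130:350],(400,309)),cv2.resize(b[110:280,170:390],(400,309))]))
print(row([.44,.04,.12],0,.182), telemetry.read_state())"
```

```text
[-0.0094 -0.0235 -0.0248  0.0001  0.0001 -0.0007] {'t': 2.325, 'qpos': array([ 0.14955812,  0.27141738, -0.39171757,  2.11615853,  0.14668678,
        0.77941768, -1.90700539]), 'qd': array([-0.00701494, -0.01860253, -0.01212181, -0.01304965, -0.00163484,
       -0.00335594, -0.00855378]), 'effort': array([ 3.54917720e-02, -3.95103300e+01, -2.10751198e+00, -2.16763955e+01,
        5.66707179e-02, -7.99128553e-02,  3.58655459e-03]), 'tcp_pos': array([0.44186157, 0.03528787, 0.29704309]), 'tool_rot': array([ 3.14114406e+00, -3.59533308e-03, -3.72898367e-04]), 'contact_force': array([ 0.59886709, -0.22628148,  0.34048208]), 'ft_torque': array([-0.00127394,  0.01793976, -0.0226051 ]), 'gripper_force': 0.0, 'gripper_width': 0.0004220956078582824}
```

View pics/p1.png

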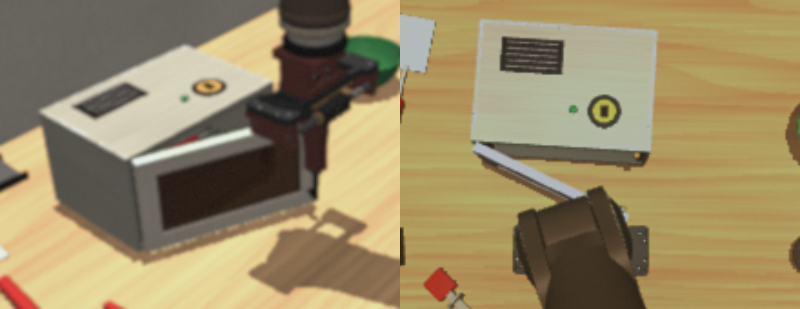

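The closed fingers stand just in front of the door near its free edge, with tips at z of about 0.115, and they're clear of the handle. I'll push along the arc.

Request:
send_rows([
  [[0.1, 0.03, 0, 0, 0, 0, -1], [0.2, 0.07, 0, 0, 0, 0, -1], [0.28, 0.1, 0, 0, 0, 0, -1], [0.36, 0.13, 0, 0, 0, 0, -1], [0.42, 0.16, 0, 0, 0, 0, -1], [0.47, 0.18, 0, 0, 0, 0, -1], [0.51, 0.19, 0, 0, 0, 0, -1], [0.54, 0.2, 0, 0, 0, 0, -1], [0.56, 0.2, 0, 0, 0, 0, -1], [0.56, 0.2, 0, 0, 0, 0, -1]],
])

```text
t: 3.58
tcp_pos: [0.5533, -0.0031, 0.2965]
tool_rot: [3.141, 0.0, -0.001]
contact_force: [-1.5, -0.2, -1.2]
gripper_width: 0.0004
gripper_force: 0.4
```

Request:
send_rows([
  [[0.01, 0, 0, 0, 0, 0, -1], [0.02, 0, 0, 0, 0, 0, -1], [0.03, 0, 0, 0, 0, 0, -1], [0.03, 0, 0, 0, 0, 0, -1]],
])

```text
t: 4.08
tcp_pos: [0.56, -0.0028, 0.2969]
tool_rot: [-3.141, -0.0, -0.003]
contact_force: [-0.3, -0.1, -0.2]
gripper_width: 0.0005
gripper_force: 0.0
```

```bash
python3 -c "
from h import *
a,b=optics.camera('side'),optics.camera('top')
cv2.imwrite('pics/p2.png',np.hstack([cv2.resize(a[130:300,130:350],(400,309)),cv2.resize(b[110:280,170:390],(400,309))]))
print(telemetry.read_state()['contact_force'])"
```

```text
[ 0.04392489 -0.53196147 -1.23925837]
```

View pics/p2.png

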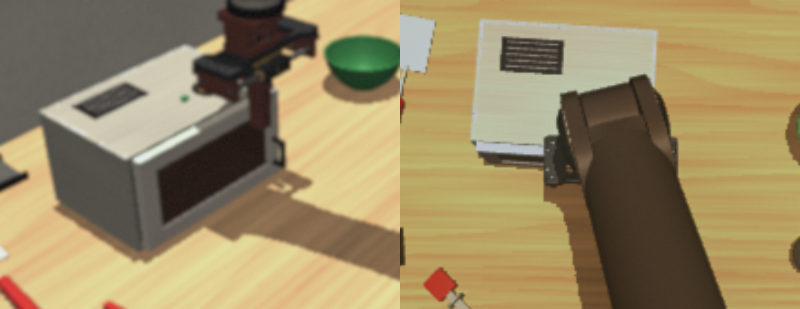

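The door looks flush in both views. I'll press on for a force reading to be sure.

Request:
send_rows([
  [[0.01, 0, 0, 0, 0, 0, -1], [0.02, 0, 0, 0, 0, 0, -1], [0.03, 0, 0, 0, 0, 0, -1], [0.03, 0, 0, 0, 0, 0, -1]],
])

```text
t: 4.68
tcp_pos: [0.5639, -0.003, 0.2963]
tool_rot: [3.141, -0.0, -0.008]
contact_force: [-10.0, 0.4, 7.5]
gripper_width: 0.0004
gripper_force: 4.9
```

Request:
send_rows([
  [[0.01, 0, 0, 0, 0, 0, -1], [0.015, 0, 0, 0, 0, 0, -1], [0.02, 0, 0, 0, 0, 0, -1], [0.02, 0, 0, 0, 0, 0, -1]],
])

```text
t: 5.18
tcp_pos: [0.5653, -0.0029, 0.296]
tool_rot: [3.14, -0.0, -0.02]
contact_force: [-23.3, -0.3, 16.7]
gripper_width: 0.0004
gripper_force: 11.6
```

Request:
send_rows([
  [[-0.2, 0, 0, 0, 0, 0, -1], [-0.4, 0, -0.1, 0, 0, -0.06, -1], [-0.6, -0.1, -0.4, 0, 0, -0.12, 0], [-0.6, -0.4, -0.6, 0, 0, -0.18, 0], [-0.6, -0.7, -0.6, 0, 0, -0.24, 0], [-0.6, -1, -0.6, 0, 0, -0.3, 0], [-0.6, -1, -0.6, 0, 0, -0.36, 0], [-0.6, -1, -0.6, 0, 0, -0.42, 0], [-0.6, -1, -0.6, 0, 0, -0.48, 0], [-0.6, -1, -0.6, 0, 0, -0.5, 0], [-0.6, -1, -0.6, 0, 0, -0.5, 0]],
])

```text
t: 6.55
tcp_pos: [0.4496, 0.1968, 0.4167]
tool_rot: [-2.222, -2.221, -0.001]
contact_force: [-0.5, 0.3, 0.2]
gripper_width: 0.0437
gripper_force: 0.0
```

```bash
python3 -c "
from h import *
t=optics.camera('top'); s=optics.camera('side')
# door check: bright steel/aluminium front edge in top view
cv2.imwrite('pics/t3.png',t);cv2.imwrite('pics/s3.png',s)
p=red('side',(180,290,212,322),s);print(len(p),p.min(0),p.max(0))
print(row([.444,.352,.2],np.pi+.1), telemetry.read_state()['qpos'])
c=lambda im,x,y:cv2.resize(im[y:y+75,x:x+100],(400,300),interpolation=cv2.INTER_CUBIC)
cv2.imwrite('pics/c3.png',np.hstack([c(t,205,150),c(s,240,190)]))
"
```

```text
155 [187 296] [201 313]
[ 7.757e-01 -2.930e-02  2.670e-01  1.000e-04  0.000e+00 -5.325e-01] [ 0.15343631  0.25837741 -0.78253914  1.85841749  0.20294019  1.10599864
 -0.70613679]
```

View pics/c3.png

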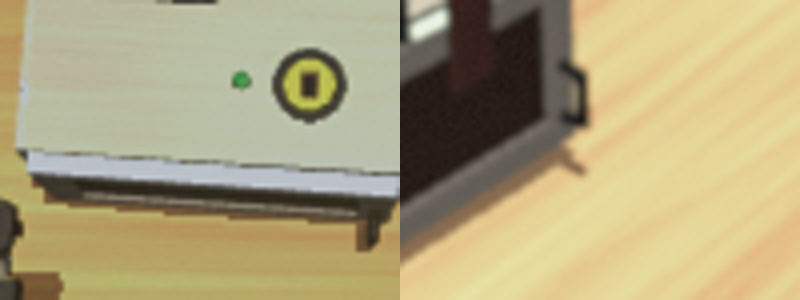

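The door is flush and parallel to the front edge in both crops, with the bezel at top crop (309,85). So it's shut.

```bash
python3 -c "
from h import *
print(onz('side',(194.5,304.7),.1), onz('top',(154.9,245),.07), onz('top',(150,244.8),.116))
p=[onz('top',(132+x/8-.5,226+y/8-.5),.07)[:2] for x,y in((97,77),(272,68),(276,240),(106,246))]; print(np.round(p,4),np.mean(p,0))
s=cv2.imread('pics/s3.png')
print(tri((194.5,296.5+.5),(150,244.8)))
"
```

```text
[0.44541016 0.35411164 0.1       ] [0.44481444 0.35433206 0.07      ] [0.44407291 0.35423249 0.116     ]
[[0.4718 0.3866]
 [0.4756 0.3261]
 [0.4162 0.3226]
 [0.4135 0.3812]] [0.44427606 0.35411736]
(array([0.44373846, 0.35306988, 0.11902149]), np.float64(0.0007239744848697188))
```

Request:
send_rows([
  [[0.2, 0, 0, 0, 0, -0.06, 0], [0.4, 0, 0, 0, 0, -0.12, 0], [0.6, 0, 0, 0, 0, -0.18, 0], [0.77, -0.03, 0, 0, 0, -0.24, 0], [0.77, -0.03, 0, 0, 0, -0.3, 0], [0.77, -0.03, 0, 0, 0, -0.36, 0], [0.77, -0.03, 0, 0, 0, -0.42, 0], [0.77, -0.03, 0, 0, 0, -0.48, 0], [0.77, -0.03, 0, 0, 0, -0.53, 0], [0.77, -0.03, 0, 0, 0, -0.53, 0]],
])

```text
t: 7.9
tcp_pos: [0.4437, 0.3508, 0.4164]
tool_rot: [0.144, -3.138, -0.0]
contact_force: [0.4, -0.1, 0.1]
gripper_width: 0.0438
gripper_force: 0.0
```

Request:
send_rows([
  [[-0.005, 0.016, 0.2, 0, 0, 0, 0], [-0.005, 0.016, 0.45, 0, 0, 0, 0], [-0.005, 0.016, 0.65, 0, 0, 0, 0], [-0.005, 0.016, 0.76, 0, 0, 0, 0], [-0.005, 0.016, 0.76, 0, 0, 0, 0], [-0.005, 0.016, 0.76, 0, 0, 0, 0]],
])

```text
t: 8.65
tcp_pos: [0.4444, 0.3548, 0.2661]
tool_rot: [-0.146, 3.137, 0.002]
contact_force: [-0.2, 1.2, 0.0]
gripper_width: 0.0442
gripper_force: 0.0
```

```bash
python3 -c "
from h import *
a,b=optics.camera('side'),optics.camera('top')
cv2.imwrite('pics/p4.png',np.hstack([cv2.resize(a[240:360,140:260],(400,400)),cv2.resize(b[195:295,107:207],(400,400))]))
print(row([.4445,.354,.101],np.pi+.08))"
```

```text
[ 0.0002 -0.0033  0.0096  0.0004  0.0007  0.0043]
```

View pics/p4.png

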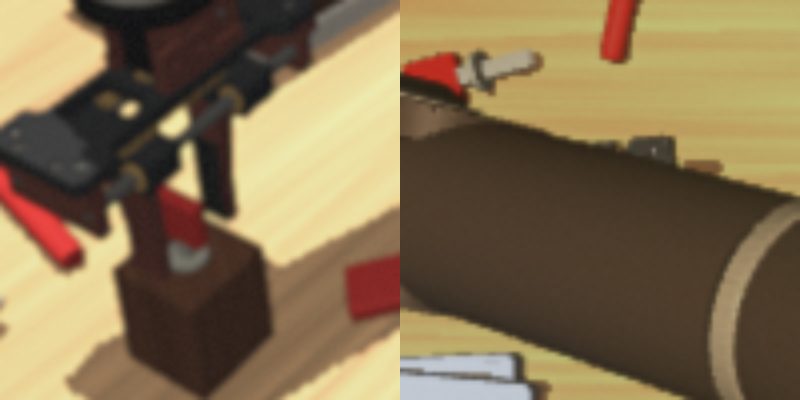

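The side crop shows the red head at (183,222) between the two open fingers. I'll close and watch the forces.

Request:
send_rows([
  [[0, -0.003, 0.01, 0, 0, 0.004, -0.5], [0, -0.003, 0.01, 0, 0, 0.004, -1], [0, -0.003, 0.01, 0, 0, 0.004, -1], [0, -0.003, 0.01, 0, 0, 0.004, -1], [0, -0.003, 0.01, 0, 0, 0.004, -1], [0, -0.003, 0.01, 0, 0, 0.004, -1]],
], squeeze=45)

```text
t: 9.5
tcp_pos: [0.4442, 0.3538, 0.2627]
tool_rot: [-0.128, 3.139, 0.001]
contact_force: [-0.4, 1.0, 0.1]
gripper_width: 0.01
gripper_force: 45.0
```

Request:
send_rows([
  [[0, 0, -0.1, 0, 0, 0, -1], [0, 0, -0.25, 0, 0, 0, -1], [0, 0, -0.45, 0, 0, 0, -1], [0, 0, -0.65, 0, 0, 0, -1], [0, 0, -0.75, 0, 0, 0, -1], [0, 0, -0.75, 0, 0, 0, -1]],
])

```text
t: 10.25
tcp_pos: [0.4443, 0.3535, 0.4136]
tool_rot: [-0.127, 3.137, 0.0]
contact_force: [-0.6, 0.6, -0.4]
gripper_width: 0.0097
gripper_force: 45.0
```

```bash
python3 -c "
from h import *
print(row([.642,.0059,.25],np.pi-.03), telemetry.read_state()['qpos'])"
```

```text
[-8.4470e-01 -1.8124e+00  2.6000e-03  1.0000e-04  6.0000e-04  3.5300e-02] [ 0.0392754   0.54729985 -1.13479931  1.67772384  0.5207917   1.25494122
  0.4441302 ]
```

Request:
send_rows([
  [[-0.1, -0.2, 0, 0, 0, 0.005, -1], [-0.22, -0.45, 0, 0, 0, 0.01, -1], [-0.35, -0.7, 0, 0, 0, 0.02, -1], [-0.44, -0.95, 0, 0, 0, 0.03, -1], [-0.44, -0.95, 0, 0, 0, 0.035, -1]],
])

```text
t: 10.88
tcp_pos: [0.5496, 0.1659, 0.4098]
tool_rot: [-0.059, -3.138, 0.005]
contact_force: [-0.7, 0.7, -0.7]
gripper_width: 0.0096
gripper_force: 45.0
```

Request:
send_rows([
  [[-0.1, -0.2, 0, 0, 0, 0, -1], [-0.2, -0.42, 0, 0, 0, 0, -1], [-0.3, -0.64, 0, 0, 0, 0, -1], [-0.37, -0.8, 0, 0, 0, 0, -1], [-0.4, -0.88, 0, 0, 0, 0, -1], [-0.4, -0.88, 0, 0, 0, 0, -1], [-0.4, -0.88, 0, 0, 0, 0, -1]],
])

```text
t: 11.75
tcp_pos: [0.6217, -0.0047, 0.4126]
tool_rot: [-0.04, -3.141, -0.001]
contact_force: [-0.2, 0.3, -0.3]
gripper_width: 0.0097
gripper_force: 45.0
```

```bash
python3 -c "
from h import *
a,b=optics.camera('side'),optics.camera('top')
cv2.imwrite('pics/s5.png',a)
cv2.imwrite('pics/p5.png',cv2.resize(a[130:205,200:300],(800,600),interpolation=cv2.INTER_CUBIC))
p=red('side',(220,120,275,190),a);print(len(p),p.min(0),p.max(0)) if len(p) else 0
print(proj('side',[.642,.0059,.25]),proj('side',[.642,.0059,.19]),proj('side',[.642,.0059,.152]))
print(row([.642,.0059,.25],np.pi-.03), telemetry.read_state()['qpos'])"
```

```text
7 [253 136] [255 138]
[242.01365661 140.86612615] [243.67002413 163.5734416 ] [244.67359858 177.33154865]
[-0.0994  0.0562 -0.0019  0.0001  0.0001  0.0014] [ 0.62653983  0.62767179 -1.07940723  1.54568504  0.5652059   1.31087998
  1.02384269]
```

View pics/p5.png

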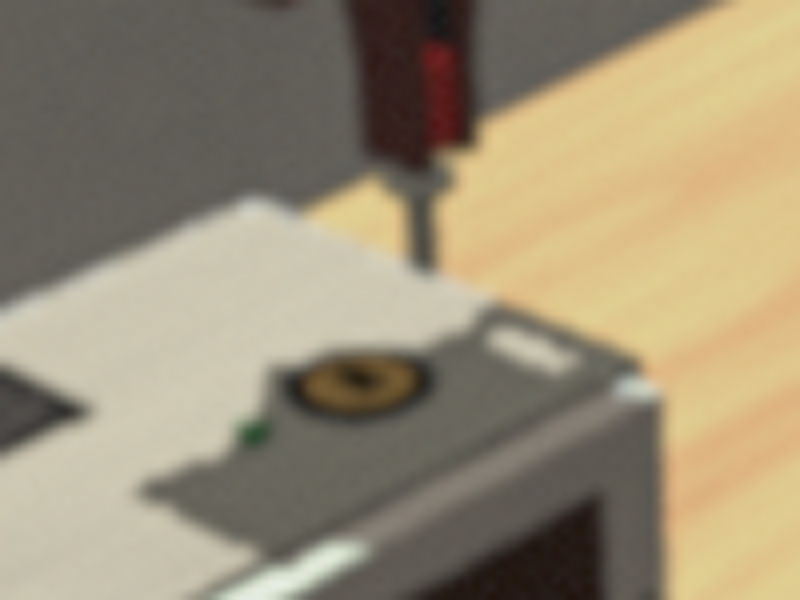

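The side crop shows the key hanging straight, collar at (418,180) and tip at (427,268), still 2 cm from the plug at (360,385). I'll move above it and go down near the mouth.

Request:
send_rows([
  [[-0.05, 0.03, 0, 0, 0, 0.001, -1], [-0.1, 0.056, 0, 0, 0, 0.001, -1], [-0.1, 0.056, 0.05, 0, 0, 0.001, -1], [-0.1, 0.056, 0.1, 0, 0, 0.001, -1], [-0.1, 0.056, 0.14, 0, 0, 0.001, -1], [-0.1, 0.056, 0.14, 0, 0, 0.001, -1], [-0.1, 0.056, 0.14, 0, 0, 0.001, -1]],
])

```text
t: 12.72
tcp_pos: [0.6427, 0.0036, 0.3848]
tool_rot: [0.05, 3.141, 0.0]
contact_force: [0.7, -0.5, 0.7]
gripper_width: 0.0097
gripper_force: 45.0
```

```bash
python3 -c "
from h import *
a=optics.camera('side'); t=optics.camera('top')
st=telemetry.read_state(); tip=np.array(st['tcp_pos'])-[0,0,.1633+.0594]
print(tip,proj('side',tip),proj('side',tip+[0,0,.03]),row([.642,.0059,.2227],np.pi-.03))
A=cv2.resize(a[140:190,215:275],(480,400),interpolation=cv2.INTER_CUBIC); B=cv2.resize(t[150:190,265:297],(320,400),interpolation=cv2.INTER_CUBIC)
cv2.imwrite('pics/p6.png',np.hstack([A,B]))"
```

```text
[0.64273673 0.00376414 0.1623528 ] [244.77881302 173.22337451] [243.98832316 162.3116143 ] [ 0.004   0.0106 -0.0047  0.      0.0002 -0.0005]
```

View pics/p6.png

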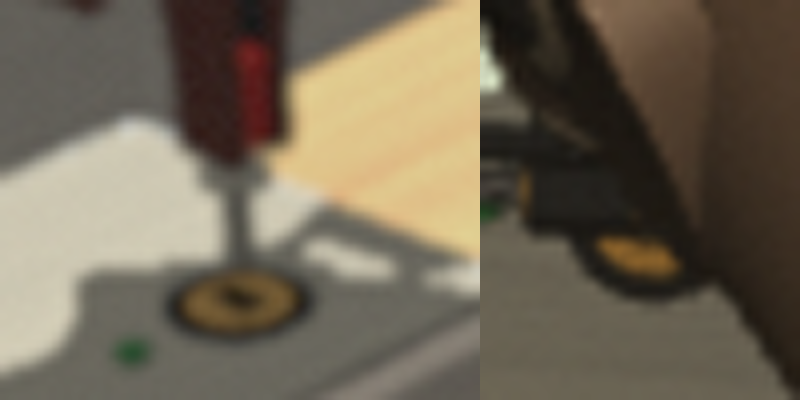

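The blade (crop column 237) lines up with the slot (240,298) within half a pixel. I'll make a small y correction and then descend.

Request:
send_rows([
  [[0.003, 0.01, 0, 0, 0, 0, -1], [0.003, 0.01, 0.02, 0, 0, 0, -1], [0.003, 0.01, 0.04, 0, 0, 0, -1], [0.003, 0.01, 0.06, 0, 0, 0, -1], [0.003, 0.01, 0.08, 0, 0, 0, -1], [0.003, 0.01, 0.08, 0, 0, 0, -1]],
])

```text
t: 13.58
tcp_pos: [0.6421, 0.0057, 0.3682]
tool_rot: [-0.049, -3.141, 0.0]
contact_force: [-0.6, -0.1, -0.2]
gripper_width: 0.0098
gripper_force: 45.0
```

The tip is inside the mouth with no load. Next I'll push down to the pins with a sideways wiggle.

Request:
send_rows([
  [[0, 0, 0.01, 0, 0, 0, -1], [0, 0, 0.02, 0, 0, 0, -1], [0, 0, 0.03, 0, 0, 0, -1], [0, 0.005, 0.04, 0, 0, 0, -1], [0, -0.005, 0.045, 0, 0, 0, -1], [0, 0.005, 0.05, 0, 0, 0, -1], [0, -0.005, 0.055, 0, 0, 0, -1], [0, 0, 0.055, 0, 0, 0, -1]],
])

```text
t: 14.58
tcp_pos: [0.6421, 0.0055, 0.3575]
tool_rot: [-0.05, -3.141, 0.001]
contact_force: [0.2, -2.8, -0.4]
gripper_width: 0.01
gripper_force: 45.0
```

Request:
send_rows([
  [[0, 0, 0.01, 0, 0, 0, -1], [0, 0.005, 0.02, 0, 0, 0, -1], [0, -0.005, 0.025, 0, 0, 0, -1], [0, 0.005, 0.03, 0, 0, 0, -1], [0, -0.005, 0.035, 0, 0, 0, -1], [0, 0.005, 0.04, 0, 0, 0, -1], [0, -0.005, 0.045, 0, 0, 0, -1], [0, 0, 0.05, 0, 0, 0, -1], [0, 0, 0.05, 0, 0, 0, -1]],
])

```text
t: 15.7
tcp_pos: [0.6421, 0.0058, 0.3473]
tool_rot: [-0.049, -3.141, 0.0]
contact_force: [1.8, 0.7, -1.5]
gripper_width: 0.0094
gripper_force: 45.0
```

Request:
send_rows([
  [[0, 0, 0.01, 0, 0, 0, -1], [0, 0, 0.015, 0, 0, 0, -1], [0, 0, 0.02, 0, 0, 0, -1], [0, 0, 0.02, 0, 0, 0, -1]],
])

```text
t: 16.2
tcp_pos: [0.6421, 0.0059, 0.3444]
tool_rot: [0.05, 3.141, -0.001]
contact_force: [-2.2, 0.4, 6.3]
gripper_width: 0.0098
gripper_force: 45.0
```

Request:
send_rows([
  [[0, 0, 0.008, 0, 0, 0, -1], [0, 0, 0.01, 0, 0, 0, -1], [0, 0, 0.01, 0, 0, 0, -1]],
])

```text
t: 16.58
tcp_pos: [0.6421, 0.0061, 0.3441]
tool_rot: [0.05, 3.14, -0.002]
contact_force: [-5.9, -2.2, 17.1]
gripper_width: 0.01
gripper_force: 45.0
```

```bash
python3 -c "
from h import *
a=optics.camera('side')
cv2.imwrite('pics/p7.png',cv2.resize(a[140:200,205:285],(800,600),interpolation=cv2.INTER_CUBIC)); s=telemetry.read_state(); print(s['tcp_pos'],s['contact_force'],s['qpos'])"
```

```text
[0.64207076 0.00607938 0.34409991] [-6.25080582 -1.08936662 17.87859928] [ 0.5610071   0.71455714 -1.02150297  1.57241393  0.63915931  1.21978753
  0.96079235]
```

View pics/p7.png

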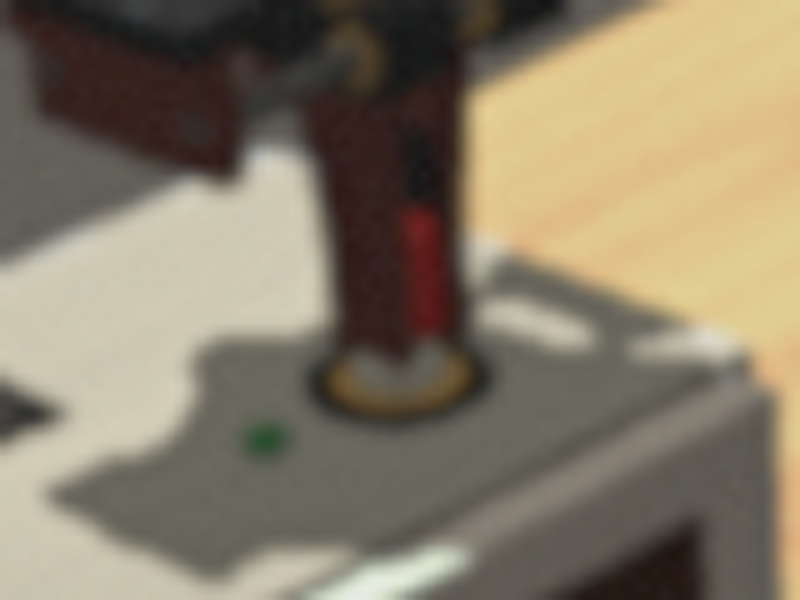

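The collar sits on the brass plug at (400,380), so the key is home. Now I'll turn it clockwise, easing the downward push a little.

Request:
send_rows([
  [[0, 0, -0.005, 0, 0, 0.04, -1], [0, 0, -0.005, 0, 0, 0.08, -1], [0, 0, -0.005, 0, 0, 0.12, -1], [0, 0, -0.005, 0, 0, 0.16, -1], [0, 0, -0.005, 0, 0, 0.2, -1], [0, 0, -0.005, 0, 0, 0.24, -1], [0, 0, -0.005, 0, 0, 0.28, -1], [0, 0, -0.005, 0, 0, 0.32, -1], [0, 0, -0.005, 0, 0, 0.36, -1], [0, 0, -0.005, 0, 0, 0.4, -1], [0, 0, -0.005, 0, 0, 0.44, -1], [0, 0, -0.005, 0, 0, 0.48, -1], [0, 0, -0.005, 0, 0, 0.52, -1], [0, 0, -0.005, 0, 0, 0.52, -1]],
], squeeze=55)

```text
t: 18.38
tcp_pos: [0.6432, 0.0069, 0.3443]
tool_rot: [2.321, 2.113, 0.007]
contact_force: [2.7, 2.0, 6.5]
gripper_width: 0.0096
gripper_force: 55.0
```

```bash
python3 -c "
from h import *
s=telemetry.read_state(); print(s['tcp_pos'],s['contact_force'],s['ft_torque'],s['qpos'],row([.642,.006,.181],np.pi-.03)[5])"
```

```text
[0.64315062 0.0068795  0.34431846] [2.68382938 2.02017665 6.52039418] [ 0.49344753 -0.95644822  0.0083043 ] [ 0.35891922  0.58162128 -0.65659282  1.58467691  0.3850569   1.10278554
 -0.48584612] -0.5202
```

Request:
send_rows([
  [[0, 0, 0, 0, 0, 0.02, -1], [0, 0, 0, 0, 0, 0.04, -1], [0, 0, 0, 0, 0, 0.06, -1], [0, 0, 0, 0, 0, 0.06, -1]],
])

```text
t: 18.88
tcp_pos: [0.6433, 0.0068, 0.3443]
tool_rot: [2.509, 1.887, 0.008]
contact_force: [4.3, 2.2, 6.2]
gripper_width: 0.0097
gripper_force: 55.0
```

```bash
python3 -c "
from h import *
s=telemetry.read_state(); print(s['tcp_pos'],s['contact_force'],s['ft_torque'],row([.642,.006,.181],np.pi-.03)[5])"
```

```text
[0.64328436 0.00678727 0.34429489] [4.27911213 2.21398296 6.19795581] [ 0.53575257 -1.13999316  0.1420447 ] -0.5799
```

Request:
send_rows([
  [[0, 0, 0, 0, 0, 0.02, -1], [0, 0, 0, 0, 0, 0.03, -1], [0, 0, 0, 0, 0, 0.03, -1]],
])

```text
t: 19.25
tcp_pos: [0.6434, 0.0067, 0.3443]
tool_rot: [2.594, 1.768, 0.008]
contact_force: [4.2, 1.9, 6.3]
gripper_width: 0.0097
gripper_force: 55.0
```

```bash
python3 -c "
from h import *
a=optics.camera('side'); t=optics.camera('top')
s=telemetry.read_state(); print(s['tcp_pos'],s['contact_force'],s['ft_torque'],row([.642,.006,.181],np.pi-.03)[5])
A=cv2.resize(a[140:200,205:285],(480,360),interpolation=cv2.INTER_CUBIC); B=cv2.resize(t[150:190,265:300],(315,360),interpolation=cv2.INTER_CUBIC)
cv2.imwrite('pics/p8.png',np.hstack([A,B]))"
```

```text
[0.64342951 0.00668852 0.34431946] [4.35814948 3.13218863 5.21928224] [ 0.43830734 -1.24741116  0.14414805] -0.6095
```

View pics/p8.png

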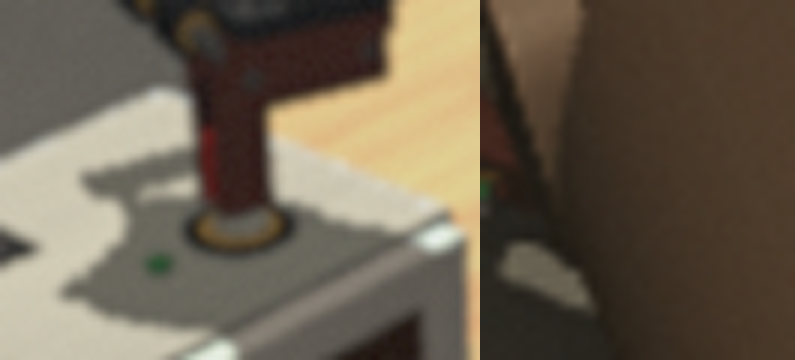

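The side view shows the collar still on the plug at (240,225), the gripper turned past a quarter turn, and the door shut. The wrist moment levelled off at 0.14 N m, well above the 0.06 N m spring, so the key is against the stop. I'll hold it briefly and then hand in.

Request:
send_rows([
  [[0, 0, 0, 0, 0, 0, -1], [0, 0, 0, 0, 0, 0, -1], [0, 0, 0, 0, 0, 0, -1], [0, 0, 0, 0, 0, 0, -1]],
])

```text
t: 19.85
tcp_pos: [0.6434, 0.0067, 0.3443]
tool_rot: [2.594, 1.768, 0.008]
contact_force: [5.3, 2.3, 6.0]
gripper_width: 0.01
gripper_force: 55.0
```

```bash
python3 -c "
from h import *
s=telemetry.read_state(); print(s['tcp_pos'],s['ft_torque'],s['gripper_force']); print(bot.job_done())"
```

```text
[0.64343773 0.00668945 0.34432422] [ 0.52169226 -1.27580354  0.21355714] 55.00757396221161
the job is handed in; nothing more can be done
None
```

I handed the job in at about 20 s: the door is shut, and the key is home in the switch, gripped and held turned to the stop; the hand-in gave no verdict, so this rests on my force readings and the camera views.

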